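# Flip a display board against the work-board edge

### The arm

A 6-joint arm with a two-finger parallel gripper is mounted at the origin on the work surface. World frame = base frame: x ahead of the robot, y to its left, z up, the work surface at z = 0. Lengths are in m, angles in rad, forces in N, time in s.
With the tool pointing down it reaches from about 0.35 to 0.925 m from the base axis. Payload 6.4 kg.
Tool frame: the origin (TCP) lies on the centre line of the jaws, within the pads' length; the fingertips stand nose_length ahead of it and the grasp point (between the pads) lies 2 mm behind it (nose_length is the distance from the TCP to the fingertips, in m); z points along the fingers, y is the direction in which the jaws open and shut (so a half turn about z gives the same grasp; the last joint's range is limited). The gripper opens to 94 mm and grips with 3 to 60 N. Pads are 16 mm wide; open, the fingers measure 119 mm over their backs; the gripper's body (75 mm by 177 mm) begins 78 mm behind the grasp point.
Start: joints at [1.085, 0.245, 1.558, -0, 1.339, -0.174], TCP at [0.199, 0.619, 0.222] pointing down, gripper open.
Joint ranges: [-3.13, 3.13], [-1.02, 2.26], [0.13, 2.54], [-0.95, 4.09], [0.21, 2.88], [-2.74, 2.74]. Speed limits (rad/s): [2.57, 2.57, 3.14, 3.14, 3.14, 3.14].

### API

Orientations are given as a unit quaternion [w, x, y, z].
In Python, from plant import * gives the robot as it stands.
- The arm moves only by the tool jog_arm, never from a script. Its argument "plan" is a list of rows, each an object with "jaw": the opening, from 0 (shut) to 1 (fully open); "offset": the shift along the tool's x, y, z in cm, a list of three; "angular": the turn, a rotation vector about the tool's x, y, z in degrees, a list of three. A call has 1 to 12 rows; each row shifts and turns the commanded pose from where the row before left it, along the tool's axes as they then stand; what a row does not reach is not made up. A row lasts 1/10 s, in which the tool goes at most 50 mm and 8.59 degrees, less where a joint would pass 70% of its speed; a pose out of reach is approached as far as the arm can. A call with a gripper value outside its range is refused whole. The fingers move at their own pace and stop on an object; the grip force is fixed at half the most. Time passes only in rows, so rows that do not move let the fingers close. It gives the time, the measured TCP pose, the force and the opening at its end, in the units of the state.
- get_obs(): the state, without advancing time (a new reading comes with each control period).
- capture(name): name is "scene" or "top"; returns the picture (420x560x3 uint8, red, green, blue); there is no depth.
- camera_info(name): a dict with "camera_matrix" (3x3 intrinsics, pixels), "camera_from_world" (4x4, takes a point from world to camera coordinates). Camera axes: x right, y down, z forward; pixel columns grow to the right and rows downward; lengths in m; the calibration is good to about 2 mm. A picture is of the moment at which its call begins. camera_info takes no time and is no camera call.
- hand_in(): hands the job in, once; it reports no verdict.
The state is a dict: "time_s": time; "joint_pos": joint angles; "qvel": joint speeds; "effort": joint torques, N m; "tcp_pos": TCP position; "tool_rot": TCP orientation; "contact_force": force on the tool from outside, world axes, zero at the start; "ft_torque": the same for the moment, N m; "finger_gap": finger opening in m.
Only numpy, scipy, OpenCV 4.12 (cv2) and the standard library are available. Lean on these libraries where they do the work, as an engineer would, in place of code of your own. Each camera call takes 0.05 s, during which the arm holds its last target. There are 200 camera calls.

### The job

Turn the red-lacquered bonsai display board over so that feet can be glued on underneath: with the fingertips, push it against the edge of the raised cork-topped workboard, tip it up there until it flips over onto the cork with its red face down, then push it in until no part of it hangs over that edge. Only push and tip it, never grip, lift or carry it, do not jam it hard into the edge, and leave the jar, tin, spool, brush, shears, seedling and pot where they are.

Things in the scene. Friction and masses are not known exactly. Their poses are not given: they have to be found in the camera images.
- display_board: Loose flat board, 16 mm thick, 0.09 kg: a dark red plate 96 x 104 x 5 mm (x, y, z) on a pale wood plinth 84 x 92 x 11 mm, so the red rim juts out 6 mm all round, 11 mm above the table. Origin: centre of the plinth's underside; z out of the red face. It starts flat on the table, red up, centre 100 to 150 mm before the workboard's edge, its x pointing at that edge within 0.3 rad.
- workboard: Fixed raised assembly board, cork on plywood, 18 mm high, 170 mm deep (x) and 240 mm wide (y), lying on the table. Origin: on the table at the middle of the foot of its front edge; x points horizontally from that edge in across the board (the direction to push), y to the left along the edge, z up. The board spans x 0 to 170 mm, y -120 to 120 mm.
- edge (a point): The middle of the top of the workboard's front edge, 18 mm above the table; axes as the workboard's. Below it the side is plain and upright. As the display board is tipped up here, its front edge at first sticks to this side by friction and from about 30 degrees slides down to the table; 5 to 8 N of push lets a fingertip drag its rear edge up.
- corner0 (a point): The +x, +y corner of the display board, at half the thickness of the red plate (48 mm along x and 52 mm along y from the centre, 13.5 mm above the plinth's underside).
- corner1 (a point): The +x, -y corner of the display board, at half the thickness of the red plate (48 mm along x and 52 mm along y from the centre, 13.5 mm above the plinth's underside).
- corner2 (a point): The -x, -y corner of the display board, at half the thickness of the red plate (48 mm along x and 52 mm along y from the centre, 13.5 mm above the plinth's underside).
- corner3 (a point): The -x, +y corner of the display board, at half the thickness of the red plate (48 mm along x and 52 mm along y from the centre, 13.5 mm above the plinth's underside).
- glue_jar: Small closed glue jar, 40 mm across, 55 mm tall, green cap, standing on the far left corner of the workboard (seen from the pushed-against edge). Origin: centre of its underside.
- feet_tin: Small round steel tin, 44 mm across, 28 mm tall, on the far right corner of the workboard. Origin: centre of its underside.
- wire_spool: Copper-coloured wire spool standing on end, 52 mm across, 38 mm tall, on the table to the left of the display board's way to the edge. Origin: centre of its underside.
- soil_brush: Brush, 170 mm long, lying on the table to the right of the display board's way. Origin: its middle, underside.
- shears: Bonsai shears, 180 mm long, lying flat on the table. Origin: below the pivot.
- seedling: Little juniper, about 180 mm tall in all, in a black nursery pot 80 mm across. Origin: centre of its underside.
- glazed_pot: Blue glazed bowl-shaped pot, 90 mm across, 50 mm tall. Origin: centre of its underside.
Things that resemble listed ones, but are neither listed nor needed, are in the scene too. Several things look just like the display_board: the one meant starts farthest to the robot's left.

How it is judged:
On the way:
1. the display board stands steeply (57 to 120 degrees from lying red face up) on its edge, touching the workboard (angle between display_board's own z axis and vertical between 1 and 2.1 rad and contact force between display_board and workboard above 0.02 N).
At the end, for the whole second after the job is handed in: The display board lies flat (within 5 degrees), red face down, at rest on the cork, all four corners on the workboard (at most 3 mm over its front edge, 2 mm over the others); every other thing is within 20 mm of where it started (angle between display_board's own z axis and vertical above 3.05 rad and x of corner0 in the frame of edge between -0.003 and 0.172 m and y of corner0 in the frame of edge between -0.122 and 0.122 m and z of corner0 in the frame of edge between -0.002 and 0.0075 m and x of corner1 in the frame of edge between -0.003 and 0.172 m and y of corner1 in the frame of edge between -0.122 and 0.122 m and z of corner1 in the frame of edge between -0.002 and 0.0075 m and x of corner2 in the frame of edge between -0.003 and 0.172 m and y of corner2 in the frame of edge between -0.122 and 0.122 m and z of corner2 in the frame of edge between -0.002 and 0.0075 m and x of corner3 in the frame of edge between -0.003 and 0.172 m and y of corner3 in the frame of edge between -0.122 and 0.122 m and z of corner3 in the frame of edge between -0.002 and 0.0075 m and linear speed of display_board below 0.01 m/s and distance of each of glue_jar, feet_tin, wire_spool, soil_brush, shears, seedling, glazed_pot from where it was at the start of the episode below 0.02 m); the robot touches nothing.
It fails at once if the display board is lifted or carried: all four of its corners are more than 45 mm above the table at once (height (world z) of each of corner0, corner1, corner2, corner3 above 0.045 m).
It fails at once if the jar, tin, spool, brush, shears, seedling or pot is moved more than 20 mm or tipped over (distance of any of glue_jar, feet_tin, wire_spool, soil_brush, shears, seedling, glazed_pot from where it was at the start of the episode above 0.02 m or angle between any of glue_jar, feet_tin, wire_spool, soil_brush, shears, seedling, glazed_pot's own z axis and vertical above 0.5 rad).
It fails at once if the display board is pressed against the workboard with more than 60 N (contact force between display_board and workboard above 60 N).
It also fails if it takes over 70 s, if anything falls off the work surface, if the arm or the gripper's body presses on something with over 40 N, if the wrist force passes 120 N, or if a joint passes its speed limit or range.

## Working session

There is one attempt and no reset: what is moved stays moved. The work goes in short steps, Python scripts to look and compute and a tool call to move; the robot and the scene stay as the last step left them, time stands still between calls to the robot, and variables do not carry over. Pictures are saved under pics/ and viewed, about 8 in all and at most 12, crops included, and the job is handed in when it is done.

Besides the shell and the picture viewer there is one more tool, called after ">>>" as name(argument=value, ...), one argument or row to a line, values as JSON. jog_arm: Moves the arm, as the interface text tells. Its arguments: {"type":"object","properties":{"plan":{"type":"array","items":{"type":"object","properties":{"jaw":{"type":"number"},"offset":{"type":"array","items":{"type":"number"}},"angular":{"type":"array","items":{"type":"number"}}}}}},"required":["plan"]}

```bash
mkdir -p pics; ls; python3 - <<'E'
from plant import *
import cv2,numpy as np
for n in("scene","top"):
    im=capture(n); cv2.imwrite(f"pics/{n}0.png",im[...,::-1]); c=camera_info(n); print(n,np.round(c["camera_matrix"],1).tolist(),np.round(c["camera_from_world"],3).tolist())
print(get_obs())
try: print(nose_length)
except Exception as e: print(e)
E
```

```text
pics
scene [[420.4, 0.0, 277.5], [0.0, 420.4, 210.6], [0.0, 0.0, 1.0]] [[0.336, 0.942, 0.02, -0.119], [0.639, -0.213, -0.739, -0.32], [-0.692, 0.261, -0.673, 1.555], [0.0, 0.0, 0.0, 1.0]]
top [[469.1, 0.0, 285.2], [0.0, 469.1, 209.1], [0.0, 0.0, 1.0]] [[0.013, -1.0, 0.009, -0.085], [-0.996, -0.014, -0.087, 0.576], [0.088, -0.008, -0.996, 1.232], [0.0, 0.0, 0.0, 1.0]]
{'time_s': 0.1, 'joint_pos': array([ 1.08490022e+00,  2.45721281e-01,  1.55889964e+00, -1.68321502e-05,
        1.33871454e+00, -1.74066050e-01]), 'qvel': array([ 0.00023927, -0.00016747, -0.00385579,  0.00117882,  0.00070692,
       -0.00095726]), 'effort': array([-1.64314366e-03, -4.16920459e+01, -3.15523374e+01,  6.86254352e-02,
        3.10242455e-02, -7.65076493e-05]), 'tcp_pos': array([0.19915055, 0.61819131, 0.22146617]), 'tool_rot': array([-2.74610241e-04,  1.55282115e-01,  9.87869782e-01, -8.27044954e-04]), 'contact_force': array([0.11768081, 0.49299521, 0.66703023]), 'ft_torque': array([ 0.03748883, -0.01948297, -0.00097322]), 'finger_gap': 0.09420697638505887}
0.017
```

View pics/top0.png

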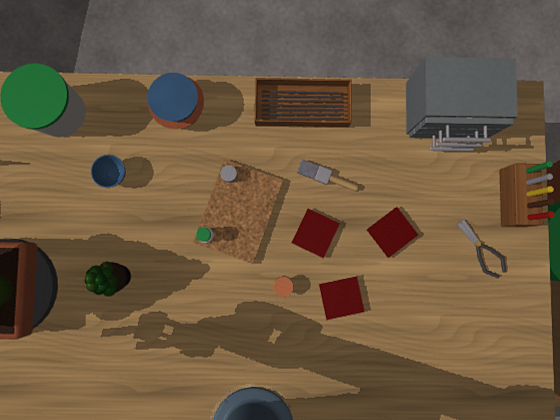

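View pics/scene0.png

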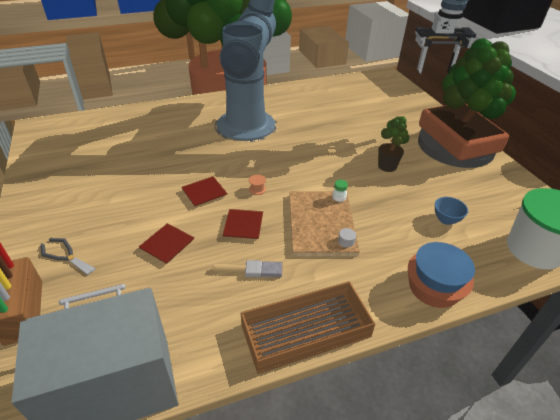

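Top view: three red boards at (316,232), (342,297) and (392,231). The one farthest to the robot's left (image left = +y) is at (316,232), and it is also the one in front of the workboard's edge. I'll confirm with a crop and measure.

```bash
cat > h.py <<'E'
from plant import *
import cv2,numpy as np
def ray(n,px,z):
    c=camera_info(n);M=np.array(c["camera_from_world"]);R,t=M[:3,:3],M[:3,3];o=-R.T@t
    d=R.T@np.linalg.inv(c["camera_matrix"])@np.r_[px,1.];return o+d*(z-o[2])/d[2]
def proj(n,P):
    c=camera_info(n);q=np.array(c["camera_from_world"])@np.r_[P,1.];q=np.array(c["camera_matrix"])@q[:3];return q[:2]/q[2]
def quad(m):
    cs,_=cv2.findContours(m,cv2.RETR_EXTERNAL,cv2.CHAIN_APPROX_NONE)
    return [(cv2.contourArea(c),cv2.boxPoints(cv2.minAreaRect(c)),c) for c in cs if cv2.contourArea(c)>300]
def red(im):
    h=cv2.cvtColor(im,cv2.COLOR_RGB2HSV);return (((h[...,0]<6)|(h[...,0]>172))&(h[...,1]>190)&(h[...,2]>40)).astype(np.uint8)*255
E
python3 - <<'E'
from h import *
im=cv2.imread("pics/top0.png")[...,::-1].copy()
for a,b,c in quad(red(im)):
    P=np.array([ray("top",p,.016) for p in b]); print(a,np.round(b.mean(0)),"ctr",np.round(P.mean(0),4),"sides",np.round(np.linalg.norm(np.diff(P,axis=0),axis=1),3)); print(np.round(P[:,:2],4).tolist())
h=cv2.cvtColor(im,cv2.COLOR_RGB2HSV)
crop=cv2.resize(im[150:330,190:430],None,fx=3.3,fy=3.3,interpolation=cv2.INTER_CUBIC); cv2.imwrite("pics/crop.png",crop[...,::-1])
for p in [(240,200),(320,205),(210,205),(270,250)]: print(p,h[p[1],p[0]])
E
```

```text
1289.0 [341. 298.] ctr [ 0.3439 -0.2288  0.016 ] sides [0.102 0.094 0.102]
[[0.3783, -0.1689], [0.4007, -0.2686], [0.3093, -0.2884], [0.2872, -0.1893]]
1248.5 [315. 233.] ctr [ 0.5157 -0.1583  0.016 ] sides [0.102 0.094 0.101]
[[0.4889, -0.0945], [0.5814, -0.1368], [0.5423, -0.2224], [0.4503, -0.1796]]
1261.5 [392. 232.] ctr [ 0.5207 -0.3653  0.016 ] sides [0.103 0.095 0.103]
[[0.5266, -0.2957], [0.59, -0.3773], [0.5145, -0.4349], [0.4519, -0.3534]]
(240, 200) [ 14 138 109]
(320, 205) [ 17 118 141]
(210, 205) [ 14 138 133]
(270, 250) [ 17 118 138]
```

View pics/crop.png

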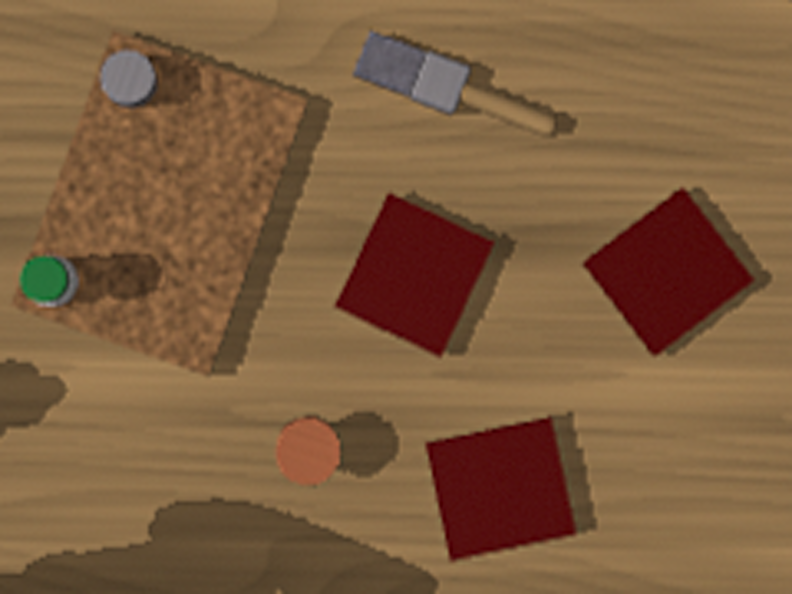

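The crop confirms the target: the board at crop (416,275), in front of the cork board, is the leftmost of the three. The cork's front corners are near crop (308,100) and (210,373), with the brush to the right and the spool at (309,450). Next I'll get the edge frame.

```bash
cat >> h.py <<'E'
def edge():
    f=lambda x,y:ray("top",((x+.5)/3.3+190-.5,(y+.5)/3.3+150-.5),.018)[:2]
    fr,fl,bl,br=f(308,100),f(210,373),f(17,303),f(115,38)
    return fr,fl,bl,br
E
python3 - <<'E'
from h import *
fr,fl,bl,br=edge()
print(np.round([fr,fl,bl,br],4).tolist(),[round(np.linalg.norm(a-b),3) for a,b in((fr,fl),(fl,bl),(bl,br),(br,fr))])
y1=fl-fr; y2=bl-br; x1=bl-fl; x2=br-fr
import math
for v in(y1,y2):print("yaw from y",math.atan2(-v[0],v[1]))
for v in(x1,x2):print("yaw from x",math.atan2(v[1],v[0]))
yaw=np.mean([math.atan2(-y1[0],y1[1]),math.atan2(-y2[0],y2[1]),math.atan2(x1[1],x1[0]),math.atan2(x2[1],x2[0])])
ctr=(fr+fl+bl+br)/4
X=np.array([np.cos(yaw),np.sin(yaw)]);Y=np.array([-X[1],X[0]]);O=ctr-.085*X
print("yaw",yaw,"O",O,"X",X)
for n,p in dict(b0=(.4889,-.0945),b1=(.5814,-.1368),b2=(.5423,-.2224),b3=(.4503,-.1796),c=(.5157,-.1583)).items(): d=np.array(p)-O; print(n,np.round([d@X,d@Y],4))
for n,px,z in(("spool",(309,450),.038),("brush tip",(375,45),.02),("brush ferr",(450,112),.02),("brush end",(553,132),.01),("tin",(128,78),.028),("jar",(45,278),.055)):
    p=ray("top",((px[0]+.5)/3.3+189.5,(px[1]+.5)/3.3+149.5),z)[:2];d=p-O;print(n,np.round(p,3),np.round([d@X,d@Y],3))
E
```

```text
[[0.6569, -0.0695], [0.433, 0.0066], [0.4873, 0.1641], [0.7061, 0.0901]] [np.float64(0.237), np.float64(0.167), np.float64(0.231), np.float64(0.167)]
yaw from y 1.2429183474593697
yaw from y 1.2446064878185306
yaw from x 1.238409079866979
yaw from x 1.2718021576342684
yaw 1.249434018194787 O [ 0.54398166 -0.03283645] X [0.31585942 0.948806  ]
b0 [-0.0759  0.0328]
b1 [-0.0868 -0.0683]
b2 [-0.1804 -0.0583]
b3 [-0.1688  0.0425]
c [-0.128  -0.0128]
spool [ 0.374 -0.074] [-0.093  0.148]
brush tip [ 0.703 -0.124] [-0.036 -0.18 ]
brush ferr [ 0.648 -0.186] [-0.112 -0.147]
brush end [ 0.634 -0.272] [-0.199 -0.161]
tin [0.671 0.077] [ 0.145 -0.086]
jar [0.507 0.136] [0.148 0.089]
```

>>> jog_arm(
  plan=[
    {"jaw":0.64,"offset":[-2.7,-3.68,0],"angular":[0,0,0]},
    {"jaw":0.64,"offset":[-2.7,-3.68,0],"angular":[0,0,0]},
    {"jaw":0.64,"offset":[-2.7,-3.68,0],"angular":[0,0,0]},
    {"jaw":0.64,"offset":[-2.7,-3.68,0],"angular":[0,0,0]},
    {"jaw":0.64,"offset":[-2.7,-3.68,0],"angular":[0,0,0]},
    {"jaw":0.64,"offset":[-2.7,-3.68,0],"angular":[0,0,0]},
    {"jaw":0.64,"offset":[-2.7,-3.68,0],"angular":[0,0,0]},
    {"jaw":0.64,"offset":[-2.7,-3.68,0],"angular":[0,0,0]},
    {"jaw":0.64,"offset":[-2.7,-3.68,0],"angular":[0,0,0]},
    {"jaw":0.64,"offset":[-2.7,-3.68,0],"angular":[0,0,0]},
  ],
)

```text
time_s: 1.1
tcp_pos: [0.3434, 0.1839, 0.2222]
tool_rot: [0.0, 0.155, 0.988, 0.0]
contact_force: [1.6, 0.5, 0.4]
finger_gap: 0.06
```

>>> jog_arm(
  plan=[
    {"jaw":0.64,"offset":[-2.7,-3.68,0],"angular":[0,0,0]},
    {"jaw":0.64,"offset":[-2.7,-3.68,0],"angular":[0,0,0]},
    {"jaw":0.64,"offset":[-2.7,-3.68,0],"angular":[0,0,0]},
    {"jaw":0.64,"offset":[-2.7,-3.68,0],"angular":[0,0,0]},
    {"jaw":0.64,"offset":[-2.7,-3.68,0],"angular":[0,0,0]},
    {"jaw":0.64,"offset":[-2.7,-3.68,0],"angular":[0,0,0]},
    {"jaw":0.64,"offset":[-2.7,-3.68,0],"angular":[0,0,0]},
    {"jaw":0.64,"offset":[-2.7,-3.68,0],"angular":[0,0,0]},
    {"jaw":0.64,"offset":[-2.7,-3.68,0],"angular":[0,0,0]},
    {"jaw":0.64,"offset":[-2.7,-3.68,0],"angular":[0,0,0]},
  ],
)

```text
time_s: 2.1
tcp_pos: [0.4876, -0.2493, 0.2219]
tool_rot: [-0.0, 0.156, 0.988, 0.0]
contact_force: [0.6, -0.8, 0.5]
finger_gap: 0.0605
```

>>> jog_arm(
  plan=[
    {"jaw":0.64,"offset":[0,0,0],"angular":[0,0,8]},
    {"jaw":0.64,"offset":[0,0,0],"angular":[0,0,8]},
    {"jaw":0.64,"offset":[0,0,0],"angular":[0,0,8]},
    {"jaw":0.64,"offset":[0,0,0],"angular":[0,0,8]},
    {"jaw":0.64,"offset":[0,0,0],"angular":[0,0,8]},
    {"jaw":0.64,"offset":[0,0,0],"angular":[0,0,8]},
    {"jaw":0.64,"offset":[0,0,0],"angular":[0,0,8]},
    {"jaw":0.64,"offset":[0,0,0],"angular":[0,0,8]},
    {"jaw":0.64,"offset":[0,0,0],"angular":[0,0,8]},
    {"jaw":0.64,"offset":[0,0,0],"angular":[0,0,8]},
    {"jaw":0.64,"offset":[0,0,0],"angular":[0,0,8]},
    {"jaw":0.64,"offset":[0,0,0],"angular":[0,0,2]},
  ],
)

```text
time_s: 3.3
tcp_pos: [0.4873, -0.2473, 0.2219]
tool_rot: [-0.0, 0.809, 0.587, -0.0]
contact_force: [-0.2, 1.1, -0.1]
finger_gap: 0.0604
```

>>> jog_arm(
  plan=[
    {"jaw":0.64,"offset":[0,0,2],"angular":[0,7.5,0]},
    {"jaw":0.64,"offset":[0,0,2],"angular":[0,7.5,0]},
    {"jaw":0.64,"offset":[0,0,2],"angular":[0,7.5,0]},
    {"jaw":0.64,"offset":[0,0,2],"angular":[0,7.5,0]},
    {"jaw":0.64,"offset":[0,0,0],"angular":[0,0,0]},
    {"jaw":0.64,"offset":[0,0,0],"angular":[0,0,0]},
  ],
)

```text
time_s: 3.9
tcp_pos: [0.492, -0.2329, 0.1445]
tool_rot: [-0.152, 0.781, 0.568, 0.208]
contact_force: [-0.1, 0.3, 0.7]
finger_gap: 0.06
```

```bash
cat >> h.py <<'E'
from scipy.spatial.transform import Rotation as Ro
yaw=1.245;X=np.array([np.cos(yaw),np.sin(yaw),0]);Y=np.array([-X[1],X[0],0]);Z=np.array([0,0,1.]);O=np.array([.5440,-.0328,0])
B=np.stack([X,Y,Z])
def st():
    s=get_obs();R=Ro.from_quat(np.r_[s["tool_rot"][1:],s["tool_rot"][0]]).as_matrix();p=np.array(s["tcp_pos"])
    c=p+R@[.008,0,.017]
    print("t",round(s["time_s"],2),"tcp(edge mm)",np.round(B@(p-O)*1e3,1),"front corner",np.round(B@(c-O)*1e3,1),"F(edge)",np.round(B@s["contact_force"],2),"gap",round(s["finger_gap"],4))
    print("tool axes in edge:\n",np.round(B@R,3),"q",np.round(s["joint_pos"],2));return s,R
def rows(dx,dy,dz):   # edge-frame mm -> tool cm
    s=get_obs();R=Ro.from_quat(np.r_[s["tool_rot"][1:],s["tool_rot"][0]]).as_matrix();return np.round(R.T@B.T@np.array([dx,dy,dz])/10,2)
E
python3 -c "
from h import *
st()"
```

```text
t 3.9 tcp(edge mm) [-206.3  -14.8  144.5] front corner [-190.8  -14.6  133.7] F(edge) [0.24 0.14 0.68] gap 0.06
tool axes in edge:
 [[ 0.867  0.013  0.499]
 [ 0.011 -1.     0.008]
 [ 0.499 -0.001 -0.867]] q [-0.87  0.2   1.83  0.44  1.42 -0.69]
```

>>> jog_arm(
  plan=[
    {"jaw":0.64,"offset":[-0.74,0,0.94],"angular":[0,0,0]},
    {"jaw":0.64,"offset":[-0.74,0,0.94],"angular":[0,0,0]},
    {"jaw":0.64,"offset":[-0.74,0,0.94],"angular":[0,0,0]},
    {"jaw":0.64,"offset":[-0.74,0,0.94],"angular":[0,0,0]},
    {"jaw":0.64,"offset":[-0.74,0,0.94],"angular":[0,0,0]},
    {"jaw":0.64,"offset":[-0.74,0,0.94],"angular":[0,0,0]},
    {"jaw":0.64,"offset":[-0.74,0,0.94],"angular":[0,0,0]},
    {"jaw":0.64,"offset":[-0.74,0,0.94],"angular":[0,0,0]},
    {"jaw":0.64,"offset":[-0.74,0,0.94],"angular":[0,0,0]},
    {"jaw":0.64,"offset":[-0.74,0,0.94],"angular":[0,0,0]},
    {"jaw":0.64,"offset":[0,0,0],"angular":[0,0,0]},
    {"jaw":0.64,"offset":[0,0,0],"angular":[0,0,0]},
  ],
)

```text
time_s: 5.1
tcp_pos: [0.4871, -0.2491, 0.0262]
tool_rot: [-0.153, 0.781, 0.569, 0.209]
contact_force: [-1.2, -0.2, 0.3]
finger_gap: 0.0601
```

```bash
python3 -c "
from h import *
st();im=capture('scene');print(proj('scene',O+X*-.13+Z*.01))
cv2.imwrite('pics/s1.png',cv2.resize(im[140:300,150:350],None,fx=4,fy=3.75,interpolation=cv2.INTER_CUBIC)[...,::-1])"
```

```text
t 5.1 tcp(edge mm) [-223.1  -15.3   26.2] front corner [-207.7  -15.    15.5] F(edge) [-0.54  1.05  0.29] gap 0.0601
tool axes in edge:
 [[ 0.866  0.014  0.5  ]
 [ 0.012 -1.     0.007]
 [ 0.5   -0.    -0.866]] q [-0.89  0.41  1.83  0.46  1.24 -0.8 ]
[242.44688864 220.40218634]
```

View pics/s1.png

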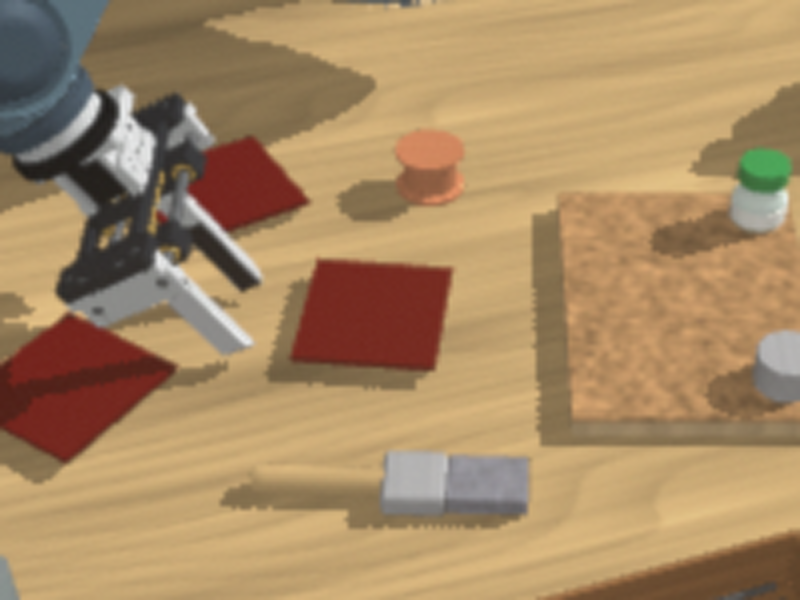

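The crop shows both fingertips (~(240,345), (245,280)) squarely behind the target board, which has clear travel to the cork edge. I'll lower them and push.

>>> jog_arm(
  plan=[
    {"jaw":0.64,"offset":[-0.12,0,0.22],"angular":[0,0,0]},
    {"jaw":0.64,"offset":[-0.12,0,0.22],"angular":[0,0,0]},
    {"jaw":0.64,"offset":[0.69,0,0.4],"angular":[0,0,0]},
    {"jaw":0.64,"offset":[0.69,0,0.4],"angular":[0,0,0]},
    {"jaw":0.64,"offset":[0.69,0,0.4],"angular":[0,0,0]},
    {"jaw":0.64,"offset":[0.52,0,0.3],"angular":[0,0,0]},
    {"jaw":0.64,"offset":[0.52,0,0.3],"angular":[0,0,0]},
    {"jaw":0.64,"offset":[0.52,0,0.3],"angular":[0,0,0]},
    {"jaw":0.64,"offset":[0.52,0,0.3],"angular":[0,0,0]},
    {"jaw":0.64,"offset":[0.52,0,0.3],"angular":[0,0,0]},
    {"jaw":0.64,"offset":[0.52,0,0.3],"angular":[0,0,0]},
    {"jaw":0.64,"offset":[0.52,0,0.3],"angular":[0,0,0]},
  ],
)

```text
time_s: 6.35
tcp_pos: [0.5075, -0.1858, 0.0214]
tool_rot: [-0.152, 0.781, 0.569, 0.209]
contact_force: [-0.7, -1.2, -0.3]
finger_gap: 0.0607
```

```bash
python3 -c "
from h import *
st()"
```

```text
t 6.35 tcp(edge mm) [-156.6  -14.4   21.4] front corner [-141.2  -14.2   10.7] F(edge) [-1.35  0.23 -0.35] gap 0.0607
tool axes in edge:
 [[ 0.866  0.014  0.5  ]
 [ 0.012 -1.     0.007]
 [ 0.5    0.    -0.866]] q [-0.79  0.38  1.89  0.5   1.18 -0.74]
```

>>> jog_arm(
  plan=[
    {"jaw":0.64,"offset":[0.52,0,0.3],"angular":[0,0,0]},
    {"jaw":0.64,"offset":[0.52,0,0.3],"angular":[0,0,0]},
    {"jaw":0.64,"offset":[0.52,0,0.3],"angular":[0,0,0]},
    {"jaw":0.64,"offset":[0.52,0,0.3],"angular":[0,0,0]},
    {"jaw":0.64,"offset":[0.52,0,0.3],"angular":[0,0,0]},
    {"jaw":0.64,"offset":[0.52,0,0.3],"angular":[0,0,0]},
    {"jaw":0.64,"offset":[0.17,0,0.1],"angular":[0,0,0]},
    {"jaw":0.64,"offset":[0.17,0,0.1],"angular":[0,0,0]},
    {"jaw":0.64,"offset":[0,0,0],"angular":[0,0,0]},
  ],
)

```text
time_s: 7.25
tcp_pos: [0.5196, -0.1479, 0.0214]
tool_rot: [-0.152, 0.781, 0.569, 0.209]
contact_force: [-0.4, -1.4, -0.1]
finger_gap: 0.0605
```

```bash
python3 -c "
from h import *
st()
im=capture('top')
for a,b,c in quad(red(im)):
    if cv2.pointPolygonTest(np.float32([[200,150],[365,150],[365,265],[200,265]]),tuple(map(float,b.mean(0))),False)>0: print(a,np.round([(B@(ray('top',p,.016)-O))*1e3 for p in b],1).tolist())
cv2.imwrite('pics/t2.png',cv2.resize(im[150:300,190:390],None,fx=4,fy=4,interpolation=cv2.INTER_CUBIC)[...,::-1])"
```

```text
t 7.25 tcp(edge mm) [-116.9  -13.8   21.4] front corner [-101.5  -13.5   10.7] F(edge) [-1.42 -0.07 -0.15] gap 0.0605
tool axes in edge:
 [[ 0.866  0.014  0.5  ]
 [ 0.012 -1.     0.007]
 [ 0.5   -0.    -0.866]] q [-0.72  0.36  1.91  0.53  1.15 -0.7 ]
1243.0 [[-5.4, 44.6, 16.0], [-3.4, -56.0, 16.0], [-98.2, -57.6, 16.0], [-99.6, 42.9, 16.0]]
```

View pics/t2.png

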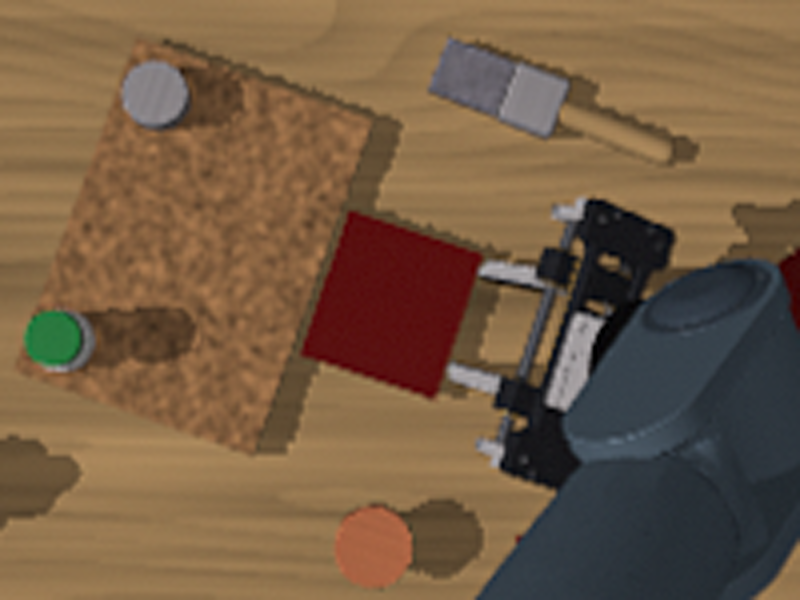

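The board is now squared up about 4 mm short of the edge (front edge crop (350,215)–(303,353)), with both fingers on its rear. Creeping to contact.

>>> jog_arm(
  plan=[
    {"jaw":0.64,"offset":[0.13,0,0.075],"angular":[0,0,0]},
    {"jaw":0.64,"offset":[0.13,0,0.075],"angular":[0,0,0]},
    {"jaw":0.64,"offset":[0.13,0,0.075],"angular":[0,0,0]},
    {"jaw":0.64,"offset":[0,0,0],"angular":[0,0,0]},
  ],
)

```text
time_s: 7.7
tcp_pos: [0.521, -0.1437, 0.0214]
tool_rot: [-0.152, 0.781, 0.569, 0.209]
contact_force: [0.3, -1.1, 0.1]
finger_gap: 0.0601
```

>>> jog_arm(
  plan=[
    {"jaw":0.64,"offset":[0.09,0,0.05],"angular":[0,0,0]},
    {"jaw":0.64,"offset":[0,0,0],"angular":[0,0,0]},
  ],
)

```text
time_s: 7.9
tcp_pos: [0.5213, -0.1428, 0.0214]
tool_rot: [-0.152, 0.781, 0.569, 0.209]
contact_force: [-0.2, -0.2, 0.6]
finger_gap: 0.0604
```

```bash
python3 -c "
from h import *
st()"
```

```text
t 7.9 tcp(edge mm) [-111.5  -13.7   21.4] front corner [-96.  -13.5  10.7] F(edge) [-0.25  0.13  0.6 ] gap 0.0604
tool axes in edge:
 [[ 0.866  0.014  0.5  ]
 [ 0.012 -1.     0.007]
 [ 0.5   -0.    -0.866]] q [-0.71  0.36  1.91  0.53  1.15 -0.69]
```

>>> jog_arm(
  plan=[
    {"jaw":0.64,"offset":[0.09,0,0.05],"angular":[0,0,0]},
    {"jaw":0.64,"offset":[0.09,0,0.05],"angular":[0,0,0]},
    {"jaw":0.64,"offset":[0,0,0],"angular":[0,0,0]},
  ],
)

```text
time_s: 8.2
tcp_pos: [0.5217, -0.1418, 0.0213]
tool_rot: [-0.152, 0.781, 0.569, 0.208]
contact_force: [-2.9, -5.6, 0.3]
finger_gap: 0.06
```

>>> jog_arm(
  plan=[
    {"jaw":0.64,"offset":[0.09,0,0.05],"angular":[0,0,0]},
    {"jaw":0.64,"offset":[0,0,0],"angular":[0,0,0]},
  ],
)

```text
time_s: 8.4
tcp_pos: [0.5219, -0.1415, 0.0212]
tool_rot: [-0.151, 0.781, 0.569, 0.208]
contact_force: [-4.0, -6.0, 0.3]
finger_gap: 0.0602
```

>>> jog_arm(
  plan=[
    {"jaw":0.64,"offset":[0.09,0,0.05],"angular":[0,0,0]},
    {"jaw":0.64,"offset":[0,0,0],"angular":[0,0,0]},
  ],
)

```text
time_s: 8.6
tcp_pos: [0.522, -0.1412, 0.0211]
tool_rot: [-0.151, 0.781, 0.569, 0.207]
contact_force: [-5.4, -8.5, -0.7]
finger_gap: 0.0602
```

Contact is firm at about 10 N. I'll start tipping, with small upward steps along the arc.

>>> jog_arm(
  plan=[
    {"jaw":0.64,"offset":[0.16,0,-0.255],"angular":[0,0,0]},
    {"jaw":0.64,"offset":[0.16,0,-0.255],"angular":[0,0,0]},
    {"jaw":0.64,"offset":[0.16,0,-0.255],"angular":[0,0,0]},
    {"jaw":0.64,"offset":[0.16,0,-0.255],"angular":[0,0,0]},
    {"jaw":0.64,"offset":[0,0,0],"angular":[0,0,0]},
  ],
)

```text
time_s: 9.1
tcp_pos: [0.5222, -0.1408, 0.0335]
tool_rot: [-0.151, 0.781, 0.569, 0.207]
contact_force: [-6.5, -9.3, 0.5]
finger_gap: 0.06
```

```bash
python3 -c "
from h import *
st();im=capture('scene')
cv2.imwrite('pics/s3.png',cv2.resize(im[160:280,180:340],None,fx=5,fy=5,interpolation=cv2.INTER_CUBIC)[...,::-1])"
```

```text
t 9.1 tcp(edge mm) [-109.3  -14.    33.5] front corner [-93.9 -13.7  22.7] F(edge) [-10.92   3.22   0.49] gap 0.06
tool axes in edge:
 [[ 0.868  0.014  0.496]
 [ 0.013 -1.     0.006]
 [ 0.496  0.001 -0.869]] q [-0.71  0.33  1.92  0.52  1.16 -0.67]
```

View pics/s3.png

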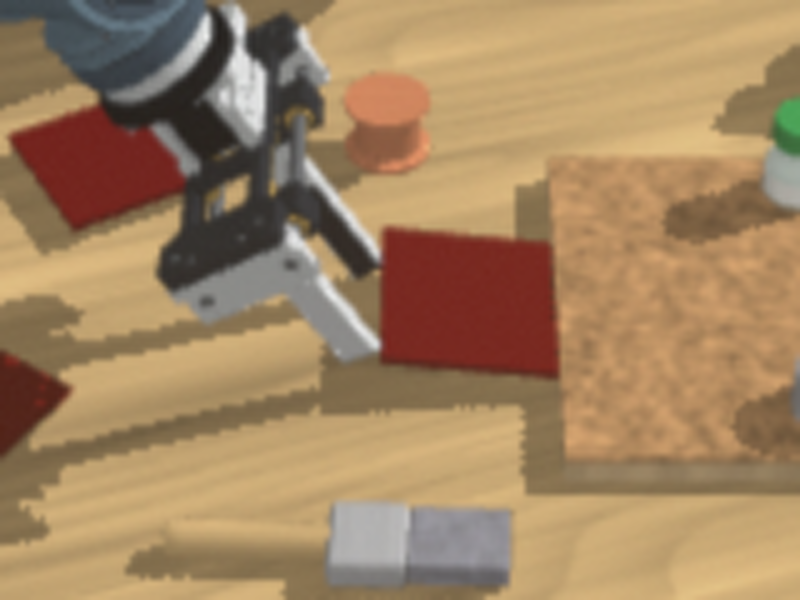

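The fingertips (crop (375,350)) are on the rear edge, which has risen along with its shadow. The force is steady at about 11 N, so I'll continue on the arc.

>>> jog_arm(
  plan=[
    {"jaw":0.64,"offset":[0.19,0,-0.24],"angular":[0,0,0]},
    {"jaw":0.64,"offset":[0.19,0,-0.24],"angular":[0,0,0]},
    {"jaw":0.64,"offset":[0.19,0,-0.24],"angular":[0,0,0]},
    {"jaw":0.64,"offset":[0.2,0,-0.23],"angular":[0,0,0]},
    {"jaw":0.64,"offset":[0.2,0,-0.23],"angular":[0,0,0]},
    {"jaw":0.64,"offset":[0,0,0],"angular":[0,0,0]},
  ],
)

```text
time_s: 9.75
tcp_pos: [0.5239, -0.1363, 0.0491]
tool_rot: [-0.152, 0.781, 0.569, 0.209]
contact_force: [-0.6, -1.8, 0.8]
finger_gap: 0.0602
```

```bash
cat >>h.py <<'E'
def redbox():
    for n in("top","scene"):
        im=capture(n)
        roi=(200,365,150,265) if n=="top" else (222,330,170,300)
        m=red(im);k=np.zeros_like(m);k[roi[2]:roi[3],roi[0]:roi[1]]=m[roi[2]:roi[3],roi[0]:roi[1]]
        for a,b,c in quad(k): print(n,a,np.round(b).tolist(), np.round([(B@(ray(n,p,.016)-O))[:2]*1e3 for p in b]).tolist() if n=="top" else "")
E
python3 -c "
from h import *
st();redbox()"
```

```text
t 9.75 tcp(edge mm) [-104.5  -14.    49.1] front corner [-89.1 -13.8  38.3] F(edge) [-1.94 -0.03  0.78] gap 0.0602
tool axes in edge:
 [[ 0.866  0.014  0.5  ]
 [ 0.012 -1.     0.006]
 [ 0.5    0.001 -0.866]] q [-0.7   0.3   1.92  0.52  1.19 -0.66]
top 1205.0 [[263.0, 237.0], [275.0, 201.0], [307.0, 212.0], [294.0, 248.0]] [[2.0, 44.0], [2.0, -59.0], [-88.0, -59.0], [-88.0, 44.0]]
```

```bash
python3 -c "
from h import *
im=capture('scene')
cv2.imwrite('pics/s4.png',cv2.resize(im[160:280,180:340],None,fx=5,fy=5,interpolation=cv2.INTER_CUBIC)[...,::-1])
print(cv2.cvtColor(im,cv2.COLOR_RGB2HSV)[218,270])"
```

```text
[  3 187 131]
```

View pics/s4.png

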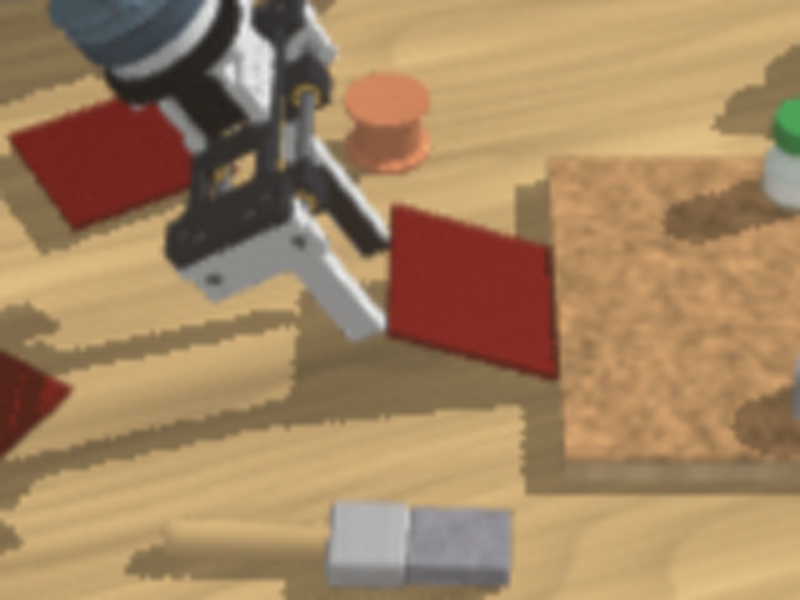

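It is clearly tipped about 20° (rear edge crop (390,205)–(387,335)). The force dropped, so I'll add some forward push and go on.

>>> jog_arm(
  plan=[
    {"jaw":0.64,"offset":[0.13,0,0.075],"angular":[0,0,0]},
    {"jaw":0.64,"offset":[0.24,0,-0.18],"angular":[0,0,0]},
    {"jaw":0.64,"offset":[0.24,0,-0.18],"angular":[0,0,0]},
    {"jaw":0.64,"offset":[0.24,0,-0.18],"angular":[0,0,0]},
    {"jaw":0.64,"offset":[0.24,0,-0.18],"angular":[0,0,0]},
    {"jaw":0.64,"offset":[0,0,0],"angular":[0,0,0]},
  ],
)

```text
time_s: 10.5
tcp_pos: [0.5255, -0.1299, 0.06]
tool_rot: [-0.152, 0.781, 0.569, 0.209]
contact_force: [-0.7, 0.1, -0.1]
finger_gap: 0.0605
```

```bash
sed -i 's/>190/>175/' h.py; python3 -c "
from h import *
st();redbox()"
```

```text
t 10.5 tcp(edge mm) [-97.9 -13.6  60. ] front corner [-82.5 -13.3  49.3] F(edge) [-0.15  0.7  -0.14] gap 0.0605
tool axes in edge:
 [[ 0.866  0.014  0.5  ]
 [ 0.013 -1.     0.007]
 [ 0.5    0.    -0.866]] q [-0.69  0.28  1.92  0.52  1.2  -0.64]
top 1126.0 [[263.0, 237.0], [276.0, 200.0], [305.0, 210.0], [292.0, 247.0]] [[2.0, 45.0], [2.0, -61.0], [-83.0, -61.0], [-82.0, 44.0]]
scene 657.0 [[252.0, 219.0], [261.0, 198.0], [298.0, 214.0], [289.0, 235.0]]
```

>>> jog_arm(
  plan=[
    {"jaw":0.64,"offset":[0.29,0,-0.13],"angular":[0,0,0]},
    {"jaw":0.64,"offset":[0.29,0,-0.13],"angular":[0,0,0]},
    {"jaw":0.64,"offset":[0.31,0,-0.11],"angular":[0,0,0]},
    {"jaw":0.64,"offset":[0.31,0,-0.11],"angular":[0,0,0]},
    {"jaw":0.64,"offset":[0.31,0,-0.11],"angular":[0,0,0]},
    {"jaw":0.64,"offset":[0.31,0,-0.11],"angular":[0,0,0]},
    {"jaw":0.64,"offset":[0,0,0],"angular":[0,0,0]},
  ],
)

```text
time_s: 11.3
tcp_pos: [0.5293, -0.1183, 0.0751]
tool_rot: [-0.152, 0.781, 0.569, 0.209]
contact_force: [-0.4, -0.3, -0.9]
finger_gap: 0.0604
```

```bash
python3 -c "
from h import *
st();redbox()"
```

```text
t 11.3 tcp(edge mm) [-85.7 -13.5  75.1] front corner [-70.3 -13.2  64.4] F(edge) [-0.37  0.26 -0.94] gap 0.0604
tool axes in edge:
 [[ 0.866  0.014  0.5  ]
 [ 0.013 -1.     0.007]
 [ 0.5    0.    -0.866]] q [-0.67  0.25  1.92  0.52  1.22 -0.61]
top 931.5 [[263.0, 237.0], [276.0, 199.0], [301.0, 208.0], [287.0, 246.0]] [[1.0, 45.0], [1.0, -63.0], [-70.0, -62.0], [-69.0, 46.0]]
scene 534.5 [[255.0, 211.0], [266.0, 195.0], [300.0, 219.0], [289.0, 235.0]]
```

>>> jog_arm(
  plan=[
    {"jaw":0.64,"offset":[0.35,0,-0.02],"angular":[0,0,0]},
    {"jaw":0.64,"offset":[0.35,0,-0.02],"angular":[0,0,0]},
    {"jaw":0.64,"offset":[0.35,0,0],"angular":[0,0,0]},
    {"jaw":0.64,"offset":[0.35,0,0],"angular":[0,0,0]},
    {"jaw":0.64,"offset":[0.35,0,0],"angular":[0,0,0]},
    {"jaw":0.64,"offset":[0.35,0,0.02],"angular":[0,0,0]},
    {"jaw":0.64,"offset":[0.35,0,0.02],"angular":[0,0,0]},
    {"jaw":0.64,"offset":[0,0,0],"angular":[0,0,0]},
  ],
)

```text
time_s: 12.2
tcp_pos: [0.5362, -0.0984, 0.0878]
tool_rot: [-0.152, 0.781, 0.569, 0.209]
contact_force: [-1.4, -3.5, 5.3]
finger_gap: 0.0604
```

```bash
python3 -c "
from h import *
st();redbox()"
```

```text
t 12.2 tcp(edge mm) [-64.7 -13.6  87.8] front corner [-49.2 -13.4  77.1] F(edge) [-3.79  0.15  5.35] gap 0.0604
tool axes in edge:
 [[ 0.866  0.014  0.5  ]
 [ 0.013 -1.     0.006]
 [ 0.5    0.001 -0.866]] q [-0.63  0.22  1.93  0.53  1.22 -0.57]
top 605.0 [[263.0, 237.0], [276.0, 199.0], [293.0, 205.0], [280.0, 243.0]] [[1.0, 45.0], [1.0, -63.0], [-47.0, -63.0], [-47.0, 45.0]]
scene 320.5 [[273.0, 192.0], [287.0, 191.0], [289.0, 234.0], [275.0, 235.0]]
```

>>> jog_arm(
  plan=[
    {"jaw":0.64,"offset":[0.12,0,-0.2],"angular":[0,0,0]},
    {"jaw":0.64,"offset":[0.38,0,0.0],"angular":[0,0,0]},
    {"jaw":0.64,"offset":[0.39,0,0.02],"angular":[0,0,0]},
    {"jaw":0.64,"offset":[0.4,0,0.03],"angular":[0,0,0]},
    {"jaw":0.64,"offset":[0.4,0,0.04],"angular":[0,0,0]},
    {"jaw":0.64,"offset":[0,0,0],"angular":[0,0,0]},
  ],
)

```text
time_s: 12.9
tcp_pos: [0.5401, -0.0844, 0.0967]
tool_rot: [-0.152, 0.781, 0.569, 0.209]
contact_force: [-0.2, 0.3, 0.6]
finger_gap: 0.0601
```

```bash
python3 -c "
from h import *
st();redbox()
im=capture('scene')
cv2.imwrite('pics/s5.png',cv2.resize(im[160:280,180:340],None,fx=5,fy=5,interpolation=cv2.INTER_CUBIC)[...,::-1])"
```

```text
t 12.9 tcp(edge mm) [-50.1 -12.8  96.7] front corner [-34.7 -12.6  86. ] F(edge) [0.19 0.29 0.6 ] gap 0.0601
tool axes in edge:
 [[ 0.866  0.015  0.5  ]
 [ 0.013 -1.     0.007]
 [ 0.5    0.    -0.866]] q [-0.61  0.2   1.93  0.53  1.22 -0.54]
top 404.5 [[263.0, 237.0], [276.0, 199.0], [288.0, 203.0], [274.0, 241.0]] [[1.0, 44.0], [1.0, -63.0], [-32.0, -63.0], [-31.0, 44.0]]
```

View pics/s5.png

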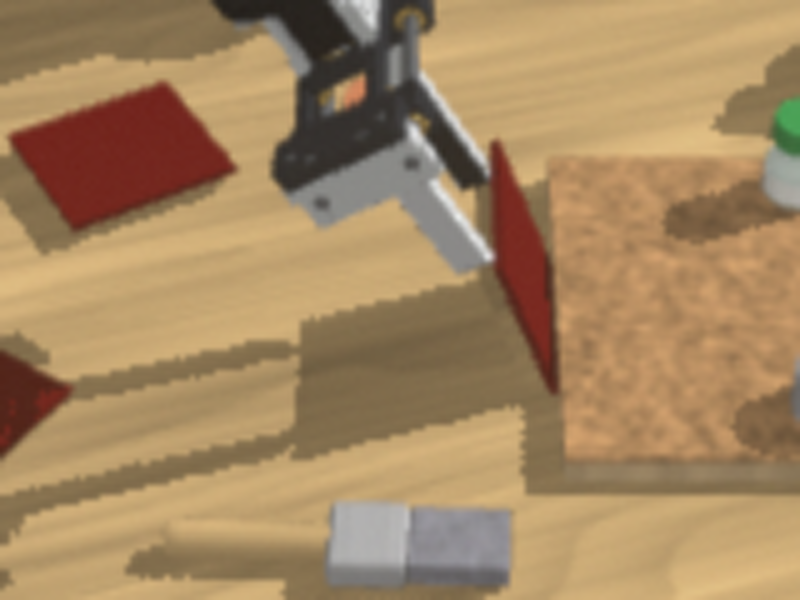

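The board stands at about 70° (crop (495,145)–(553,390)), with its bottom at the workboard's foot and both fingers behind it. Next I push forward past vertical.

>>> jog_arm(
  plan=[
    {"jaw":0.64,"offset":[0.39,0,0.13],"angular":[0,0,0]},
    {"jaw":0.64,"offset":[0.39,0,0.13],"angular":[0,0,0]},
    {"jaw":0.64,"offset":[0.39,0,0.13],"angular":[0,0,0]},
    {"jaw":0.64,"offset":[0.39,0,0.16],"angular":[0,0,0]},
    {"jaw":0.64,"offset":[0.36,0,0.2],"angular":[0,0,0]},
    {"jaw":0.64,"offset":[0.36,0,0.2],"angular":[0,0,0]},
    {"jaw":0.64,"offset":[0.36,0,0.2],"angular":[0,0,0]},
    {"jaw":0.64,"offset":[0.36,0,0.2],"angular":[0,0,0]},
    {"jaw":0.64,"offset":[0.36,0,0.2],"angular":[0,0,0]},
    {"jaw":0.64,"offset":[0,0,0],"angular":[0,0,0]},
  ],
)

```text
time_s: 14.05
tcp_pos: [0.5533, -0.0491, 0.1049]
tool_rot: [-0.153, 0.779, 0.569, 0.212]
contact_force: [-8.1, 0.4, 25.5]
finger_gap: 0.0602
```

```bash
python3 -c "
from h import *
st();redbox()"
```

```text
t 14.05 tcp(edge mm) [-12.4 -14.  104.9] front corner [  3.  -13.8  94.3] F(edge) [-2.2   7.85 25.51] gap 0.0602
tool axes in edge:
 [[ 0.863  0.016  0.505]
 [ 0.015 -1.     0.006]
 [ 0.505  0.002 -0.863]] q [-0.54  0.19  1.93  0.55  1.21 -0.48]
```

The tip is pressing down on the plinth's upper side (25 N up on the tool), so I'll raise it.

>>> jog_arm(
  plan=[
    {"jaw":0.64,"offset":[0.2,0,-0.35],"angular":[0,0,0]},
    {"jaw":0.64,"offset":[0.2,0,-0.35],"angular":[0,0,0]},
    {"jaw":0.64,"offset":[0,0,0],"angular":[0,0,0]},
  ],
)

```text
time_s: 14.45
tcp_pos: [0.5514, -0.0498, 0.108]
tool_rot: [-0.152, 0.781, 0.569, 0.209]
contact_force: [1.0, -0.8, 2.2]
finger_gap: 0.0605
```

```bash
python3 -c "
from h import *
st();redbox()
im=capture('scene')
cv2.imwrite('pics/s6.png',cv2.resize(im[140:280,200:360],None,fx=4.2,fy=4.2,interpolation=cv2.INTER_CUBIC)[...,::-1])"
```

```text
t 14.45 tcp(edge mm) [-13.8 -12.4 108. ] front corner [  1.6 -12.2  97.3] F(edge) [-0.45 -1.22  2.25] gap 0.0605
tool axes in edge:
 [[ 0.866  0.014  0.5  ]
 [ 0.012 -1.     0.007]
 [ 0.5    0.    -0.866]] q [-0.54  0.18  1.93  0.55  1.21 -0.47]
```

View pics/s6.png

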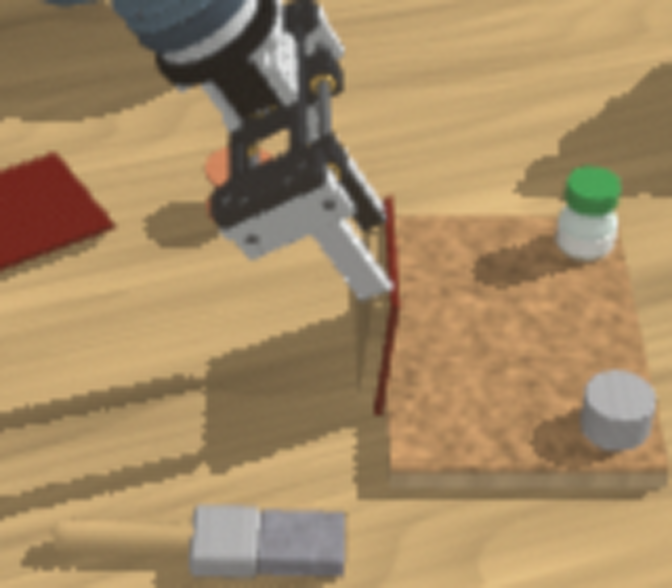

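The board is about vertical, with its rim's top edge at crop (390,200)–(400,310) and its near side edge running down to (378,410). I'll work out the lean from those points.

```bash
python3 -c "
from h import *
def rp(px,yv):
    a=B@(ray('scene',px,0)-O);b=B@(ray('scene',px,.1)-O);k=(yv-a[1])/(b[1]-a[1]);return np.round((a+(b-a)*k)*1e3,1)
f=lambda x,y:(x/4.2+200-.4,y/4.2+140-.4)
for y in(-.055,-.060,-.065): print(y,'near top',rp(f(399,308),y),'near bot',rp(f(378,412),y))
for y in(.04,.045): print(y,'far top',rp(f(390,200),y))
"
```

```text
-0.055 near top [  7.7 -55.   89.2] near bot [ -1.4 -55.   -1.4]
-0.06 near top [  7.3 -60.   93.8] near bot [ -1.8 -60.    3.8]
-0.065 near top [  6.8 -65.   98.4] near bot [ -2.2 -65.    9. ]
0.04 far top [ 6.1 40.  96.1]
0.045 far top [ 6.5 45.  92. ]
```

>>> jog_arm(
  plan=[
    {"jaw":0.64,"offset":[0.24,0,-0.1],"angular":[0,-8,0]},
    {"jaw":0.64,"offset":[0.24,0,-0.1],"angular":[0,-8,0]},
    {"jaw":0.64,"offset":[0.24,0,-0.1],"angular":[0,-8,0]},
    {"jaw":0.64,"offset":[0.24,0,-0.1],"angular":[0,-8,0]},
    {"jaw":0.64,"offset":[0.24,0,-0.1],"angular":[0,-8,0]},
    {"jaw":0.64,"offset":[0,0,0],"angular":[0,0,0]},
  ],
)

```text
time_s: 15.2
tcp_pos: [0.5543, -0.0374, 0.1145]
tool_rot: [0.051, 0.804, 0.589, -0.071]
contact_force: [-0.5, 0.5, -0.5]
finger_gap: 0.0603
```

```bash
python3 -c "
from h import *
st();redbox();print(rows(0,0,-4),rows(5,0,0))"
```

```text
t 15.2 tcp(edge mm) [ -1.  -11.2 114.5] front corner [  3.9 -11.1  96.3] F(edge) [ 0.31  0.62 -0.51] gap 0.0603
tool axes in edge:
 [[ 0.984  0.019 -0.175]
 [ 0.019 -1.    -0.002]
 [-0.175 -0.002 -0.985]] q [-0.19  0.19  1.85 -0.19  1.14  0.2 ]
top 1254.0 [[269.0, 239.0], [281.0, 203.0], [315.0, 215.0], [302.0, 250.0]] [[-16.0, 44.0], [-15.0, -58.0], [-110.0, -58.0], [-111.0, 44.0]]
scene 760.0 [[250.0, 210.0], [283.0, 210.0], [283.0, 234.0], [250.0, 234.0]] 
[0.07 0.   0.39] [ 0.49  0.01 -0.09]
```

The top view shows the board lost support and fell back flat (x from −110 to −16 mm). Cause: the 30° tool tilt let the tip slip out over the rim near vertical. I'll repeat, this time reducing the tilt as the board rises. A script will work out the row numbers.

```bash
cat >> h.py <<'E'
def tooldir(phi):  # desired tool axes (columns) in edge frame, tilt phi deg
    a=np.radians(phi);return np.array([[np.cos(a),0,np.sin(a)],[0,-1,0],[np.sin(a),0,-np.cos(a)]])
def gen(wp,y=-8,start=None):
    "wp: (x,z,phi) of the front tip corner, mm/deg in edge frame -> row numbers"
    c=np.array([8,0,17.])
    if start is None:
        s=get_obs();R=B@Ro.from_quat(np.r_[s["tool_rot"][1:],s["tool_rot"][0]]).as_matrix();p=B@(s["tcp_pos"]-O)*1e3
    else: R=tooldir(start[2]);p=np.array([start[0],y,start[1]])-R@c
    for x,z,f in wp:
        R2=tooldir(f);p2=np.array([x,y,z])-R2@c
        o=np.round(R.T@(p2-p)/10,2);w=np.round(Ro.from_matrix(R.T@R2).as_rotvec(degrees=True),1)
        p=p+R@o*10;R=R@Ro.from_rotvec(w,degrees=True).as_matrix();print(o.tolist(),w.tolist())
def E(th):
    t=np.radians(th);c,s=np.cos(t),np.sin(t)
    if th<=60:return np.array([-96*c-5*s+2,90*s+11*c])
    if th<=90:return np.array([-96*c-5*s+2,96*s])
    q=t-np.pi/2;return np.array([2+78*np.sin(q)-5*np.cos(q),18+78*np.cos(q)+5*np.sin(q)])
def corner(th,phi,s=4,b=1.5):
    a=np.radians(phi);e=E(th);return (e[0]+s*np.sin(a)+b,e[1]-s*np.cos(a),phi)
E
python3 -c "
from h import *
gen([(-20,96,-2),(-45,90,6),(-75,80,14),(-105,60,22),(-125,40,30),(-130,22,30),(-130,11,30),(-122,10.7,30),(-114,10.7,30),(-108,10.7,30)])"
```

```text
[-2.36, -0.38, 0.53] [-0.0, 7.9, 0.9]
[-2.71, -0.0, 0.82] [-0.0, 8.0, -0.0]
[-3.31, -0.0, 0.81] [-0.0, 8.0, -0.0]
[-3.62, -0.0, 1.34] [-0.0, 8.0, -0.0]
[-2.84, -0.0, 1.23] [-0.0, 8.0, -0.0]
[-1.33, 0.0, 1.31] [-0.0, 0.0, -0.0]
[-0.55, 0.0, 0.96] [-0.0, 0.0, -0.0]
[0.68, 0.0, 0.42] [-0.0, 0.0, -0.0]
[0.69, 0.0, 0.4] [-0.0, 0.0, -0.0]
[0.52, 0.0, 0.3] [-0.0, 0.0, -0.0]
```

>>> jog_arm(
  plan=[
    {"jaw":0.64,"offset":[-2.36,-0.38,0.53],"angular":[0,7.9,0.9]},
    {"jaw":0.64,"offset":[-2.71,0,0.82],"angular":[0,8,0]},
    {"jaw":0.64,"offset":[-3.31,0,0.81],"angular":[0,8,0]},
    {"jaw":0.64,"offset":[-3.62,0,1.34],"angular":[0,8,0]},
    {"jaw":0.64,"offset":[-2.84,0,1.23],"angular":[0,8,0]},
    {"jaw":0.64,"offset":[-1.33,0,1.31],"angular":[0,0,0]},
    {"jaw":0.64,"offset":[-0.55,0,0.96],"angular":[0,0,0]},
    {"jaw":0.64,"offset":[0,0,0],"angular":[0,0,0]},
    {"jaw":0.64,"offset":[0.68,0,0.42],"angular":[0,0,0]},
    {"jaw":0.64,"offset":[0.69,0,0.4],"angular":[0,0,0]},
    {"jaw":0.64,"offset":[0.52,0,0.3],"angular":[0,0,0]},
  ],
)

```text
time_s: 16.4
tcp_pos: [0.5135, -0.1519, 0.0237]
tool_rot: [-0.149, 0.785, 0.564, 0.21]
contact_force: [0.2, -1.3, -0.4]
finger_gap: 0.0603
```

```bash
python3 -c "
from h import *
st();redbox();gen([(-104,10.7,30),(-100,10.7,30),(-98,10.7,30),(-96.5,10.7,30),(-95,10.7,30),(-93.5,10.7,30)])"
```

```text
t 16.4 tcp(edge mm) [-122.6   -9.3   23.7] front corner [-107.2   -9.3   12.9] F(edge) [-1.19 -0.58 -0.37] gap 0.0603
tool axes in edge:
 [[ 0.867  0.     0.498]
 [ 0.002 -1.    -0.003]
 [ 0.498  0.004 -0.867]] q [-0.74  0.34  1.93  0.52  1.15 -0.7 ]
top 1256.0 [[267.0, 238.0], [279.0, 203.0], [313.0, 214.0], [300.0, 250.0]] [[-10.0, 44.0], [-10.0, -58.0], [-105.0, -58.0], [-105.0, 44.0]]
scene 774.0 [[253.0, 210.0], [286.0, 210.0], [286.0, 234.0], [253.0, 234.0]] 
[0.17, -0.09, 0.32] [0.1, 0.1, 0.1]
[0.35, -0.0, 0.2] [0.0, 0.0, 0.0]
[0.17, -0.0, 0.1] [0.0, 0.0, 0.0]
[0.13, -0.0, 0.08] [0.0, 0.0, 0.0]
[0.13, -0.0, 0.07] [0.0, 0.0, 0.0]
[0.13, -0.0, 0.08] [0.0, 0.0, 0.0]
```

>>> jog_arm(
  plan=[
    {"jaw":0.64,"offset":[0.17,-0.09,0.32],"angular":[0,0,0]},
    {"jaw":0.64,"offset":[0.35,0,0.2],"angular":[0,0,0]},
    {"jaw":0.64,"offset":[0.17,0,0.1],"angular":[0,0,0]},
    {"jaw":0.64,"offset":[0.17,0,0.1],"angular":[0,0,0]},
    {"jaw":0.64,"offset":[0.13,0,0.07],"angular":[0,0,0]},
    {"jaw":0.64,"offset":[0.13,0,0.07],"angular":[0,0,0]},
    {"jaw":0.64,"offset":[0.13,0,0.07],"angular":[0,0,0]},
    {"jaw":0.64,"offset":[0,0,0],"angular":[0,0,0]},
  ],
)

```text
time_s: 17.3
tcp_pos: [0.5165, -0.1393, 0.0207]
tool_rot: [-0.149, 0.785, 0.563, 0.209]
contact_force: [-3.4, -4.2, -0.2]
finger_gap: 0.06
```

```bash
python3 -c "
from h import *
st()"
```

```text
t 17.3 tcp(edge mm) [-109.7   -8.1   20.7] front corner [-94.3  -8.1   9.9] F(edge) [-5.02  1.9  -0.18] gap 0.06
tool axes in edge:
 [[ 0.868 -0.001  0.496]
 [ 0.    -1.    -0.003]
 [ 0.496  0.002 -0.868]] q [-0.72  0.34  1.94  0.53  1.13 -0.68]
```

>>> jog_arm(
  plan=[
    {"jaw":0.64,"offset":[0.15,0,0.09],"angular":[0,0,0]},
    {"jaw":0.64,"offset":[0.16,0,-0.255],"angular":[0,0,0]},
    {"jaw":0.64,"offset":[0.16,0,-0.255],"angular":[0,0,0]},
    {"jaw":0.64,"offset":[0.16,0,-0.255],"angular":[0,0,0]},
    {"jaw":0.64,"offset":[0.16,0,-0.255],"angular":[0,0,0]},
    {"jaw":0.64,"offset":[0.19,0,-0.24],"angular":[0,0,0]},
    {"jaw":0.64,"offset":[0.19,0,-0.24],"angular":[0,0,0]},
    {"jaw":0.64,"offset":[0.19,0,-0.24],"angular":[0,0,0]},
    {"jaw":0.64,"offset":[0.2,0,-0.23],"angular":[0,0,0]},
    {"jaw":0.64,"offset":[0.2,0,-0.23],"angular":[0,0,0]},
    {"jaw":0.64,"offset":[0.13,0,0.075],"angular":[0,0,0]},
  ],
)

```text
time_s: 18.4
tcp_pos: [0.5191, -0.1333, 0.0484]
tool_rot: [-0.148, 0.785, 0.563, 0.21]
contact_force: [-0.9, -2.9, -0.4]
finger_gap: 0.0601
```

```bash
python3 -c "
from h import *
st();redbox();print(corner(30,30),corner(45,30),corner(45,22));gen([corner(a,f) for a,f in ((26,30),(30,30),(34,30),(38,28),(42,26),(46,23),(50,20),(54,17),(58,14))])"
```

```text
t 18.4 tcp(edge mm) [-103.2   -8.6   48.4] front corner [-87.8  -8.7  37.6] F(edge) [-3.05 -0.13 -0.38] gap 0.0601
tool axes in edge:
 [[ 0.868 -0.002  0.497]
 [-0.    -1.    -0.004]
 [ 0.497  0.003 -0.868]] q [-0.7   0.29  1.94  0.53  1.17 -0.65]
top 1220.5 [[263.0, 237.0], [275.0, 201.0], [307.0, 212.0], [295.0, 248.0]] [[1.0, 46.0], [3.0, -58.0], [-89.0, -59.0], [-90.0, 44.0]]
scene 743.5 [[253.0, 225.0], [259.0, 201.0], [296.0, 210.0], [290.0, 234.0]] 
(np.float64(-80.13843876330611), np.float64(51.06217782649106), 30) (np.float64(-65.91778489984131), np.float64(67.95368328470354), 30) (np.float64(-66.41935852617766), np.float64(67.70904948157414), 22)
[0.78, -0.01, -0.55] [0.2, 0.1, -0.0]
[0.51, -0.0, -0.31] [-0.0, 0.0, -0.0]
[0.52, -0.0, -0.26] [-0.0, 0.0, -0.0]
[0.6, -0.0, -0.25] [-0.0, -2.0, -0.0]
[0.6, -0.0, -0.22] [-0.0, -2.0, -0.0]
[0.64, -0.0, -0.2] [-0.0, -3.0, -0.0]
[0.65, -0.0, -0.19] [-0.0, -3.0, -0.0]
[0.66, -0.0, -0.17] [-0.0, -3.0, -0.0]
[0.66, -0.01, -0.16] [-0.0, -3.0, -0.0]
```

>>> jog_arm(
  plan=[
    {"jaw":0.64,"offset":[0.39,0,-0.27],"angular":[0,0,0]},
    {"jaw":0.64,"offset":[0.39,0,-0.28],"angular":[0,0,0]},
    {"jaw":0.64,"offset":[0.51,0,-0.31],"angular":[0,0,0]},
    {"jaw":0.64,"offset":[0.52,0,-0.26],"angular":[0,0,0]},
    {"jaw":0.64,"offset":[0.6,0,-0.25],"angular":[0,-2,0]},
    {"jaw":0.64,"offset":[0.6,0,-0.22],"angular":[0,-2,0]},
    {"jaw":0.64,"offset":[0.64,0,-0.2],"angular":[0,-3,0]},
    {"jaw":0.64,"offset":[0,0,0],"angular":[0,0,0]},
  ],
)

```text
time_s: 19.3
tcp_pos: [0.5265, -0.1086, 0.0819]
tool_rot: [-0.115, 0.796, 0.572, 0.162]
contact_force: [-0.3, -1.0, -0.0]
finger_gap: 0.0595
```

```bash
python3 -c "
from h import *
st();redbox();gen([corner(a,f) for a,f in ((50,20),(54,17),(58,14),(62,11),(66,8),(70,5),(74,1),(78,-3))])"
```

```text
t 19.3 tcp(edge mm) [-77.4  -7.7  81.9] front corner [-63.4  -7.7  69.4] F(edge) [-1.01 -0.04 -0.05] gap 0.0595
tool axes in edge:
 [[ 0.921  0.001  0.39 ]
 [ 0.002 -1.    -0.002]
 [ 0.39   0.002 -0.921]] q [-0.61  0.19  1.95  0.42  1.15 -0.49]
top 823.0 [[263.0, 237.0], [276.0, 199.0], [298.0, 207.0], [285.0, 245.0]] [[1.0, 45.0], [1.0, -63.0], [-63.0, -62.0], [-62.0, 46.0]]
scene 479.5 [[256.0, 207.0], [269.0, 193.0], [301.0, 222.0], [289.0, 235.0]] 
[0.59, 0.06, -0.25] [0.1, -3.0, -0.0]
[0.65, 0.0, -0.17] [-0.0, -3.0, -0.0]
[0.67, 0.0, -0.16] [-0.0, -3.0, -0.0]
[0.68, 0.0, -0.16] [-0.0, -3.0, -0.0]
[0.7, 0.0, -0.22] [-0.0, -3.0, -0.0]
[0.71, 0.0, -0.2] [-0.0, -3.0, 0.0]
[0.73, 0.0, -0.2] [-0.0, -4.0, 0.0]
[0.74, 0.0, -0.21] [-0.0, -4.0, 0.0]
```

>>> jog_arm(
  plan=[
    {"jaw":0.64,"offset":[0.59,0,-0.25],"angular":[0,-3,0]},
    {"jaw":0.64,"offset":[0.65,0,-0.17],"angular":[0,-3,0]},
    {"jaw":0.64,"offset":[0.67,0,-0.16],"angular":[0,-3,0]},
    {"jaw":0.64,"offset":[0.68,0,-0.16],"angular":[0,-3,0]},
    {"jaw":0.64,"offset":[0.7,0,-0.22],"angular":[0,-3,0]},
    {"jaw":0.64,"offset":[0.71,0,-0.2],"angular":[0,-3,0]},
    {"jaw":0.64,"offset":[0,0,0],"angular":[0,0,0]},
  ],
)

```text
time_s: 20.1
tcp_pos: [0.5374, -0.0756, 0.1023]
tool_rot: [-0.025, 0.812, 0.583, 0.035]
contact_force: [0.0, -0.1, 0.3]
finger_gap: 0.0602
```

```bash
python3 -c "
from h import *
st();redbox();gen([corner(a,f) for a,f in ((74,1),(78,-3),(82,-7),(86,-11),(90,-15),(95,-17),(100,-19),(105,-21),(111,-23),(117,-25))])"
```

```text
t 20.1 tcp(edge mm) [-42.6  -7.5 102.3] front corner [-33.2  -7.5  86.1] F(edge) [-0.12 -0.07  0.27] gap 0.0602
tool axes in edge:
 [[ 0.996  0.     0.086]
 [ 0.    -1.    -0.001]
 [ 0.086  0.001 -0.996]] q [-0.39  0.13  1.93  0.1   1.09 -0.11]
[0.81, 0.06, -0.25] [0.0, -4.0, -0.1]
[0.74, -0.0, -0.21] [0.0, -4.0, 0.0]
[0.74, -0.0, -0.2] [0.0, -4.0, 0.0]
[0.74, -0.0, -0.2] [0.0, -4.0, 0.0]
[0.74, -0.0, -0.2] [0.0, -4.0, 0.0]
[0.7, -0.0, -0.22] [0.0, -2.0, 0.0]
[0.71, -0.0, -0.19] [0.0, -2.0, 0.0]
[0.72, -0.0, -0.14] [0.0, -2.0, 0.0]
[0.86, 0.0, -0.13] [0.0, -2.0, 0.0]
[0.86, 0.0, -0.06] [0.0, -2.0, 0.0]
```

```bash
sed -i 's/contourArea(c)>300/contourArea(c)>25/' h.py; python3 -c "
from h import *
redbox()"
```

```text
scene 167.5 [[278.0, 195.0], [286.0, 194.0], [290.0, 231.0], [282.0, 232.0]]
```

The scene view shows a thin upright red strip at (278–290, 194–232), so the board is standing steeply. I'll continue over the top.

>>> jog_arm(
  plan=[
    {"jaw":0.64,"offset":[0.81,0,-0.25],"angular":[0,-4,0]},
    {"jaw":0.64,"offset":[0.74,0,-0.21],"angular":[0,-4,0]},
    {"jaw":0.64,"offset":[0.74,0,-0.2],"angular":[0,-4,0]},
    {"jaw":0.64,"offset":[0.74,0,-0.2],"angular":[0,-4,0]},
    {"jaw":0.64,"offset":[0.74,0,-0.2],"angular":[0,-4,0]},
    {"jaw":0.64,"offset":[0.7,0,-0.22],"angular":[0,-2,0]},
    {"jaw":0.64,"offset":[0.71,0,-0.19],"angular":[0,-2,0]},
    {"jaw":0.64,"offset":[0.72,0,-0.14],"angular":[0,-2,0]},
    {"jaw":0.64,"offset":[0.86,0,-0.13],"angular":[0,-2,0]},
    {"jaw":0.64,"offset":[0.86,0,-0.06],"angular":[0,-2,0]},
  ],
)

```text
time_s: 21.3
tcp_pos: [0.5618, -0.0048, 0.105]
tool_rot: [0.127, 0.794, 0.568, -0.177]
contact_force: [0.8, -0.8, 0.5]
finger_gap: 0.0601
```

```bash
python3 -c "
from h import *
st();redbox()
im=capture('scene')
cv2.imwrite('pics/s7.png',cv2.resize(im[140:280,200:360],None,fx=4.2,fy=4.2,interpolation=cv2.INTER_CUBIC)[...,::-1])"
```

```text
t 21.3 tcp(edge mm) [ 32.2  -7.9 105. ] front corner [32.3 -7.9 86.2] F(edge) [-0.53 -0.99  0.55] gap 0.0601
tool axes in edge:
 [[ 0.905 -0.003 -0.425]
 [-0.003 -1.     0.001]
 [-0.425  0.    -0.905]] q [-0.02  0.31  1.76 -0.44  1.25  0.49]
```

View pics/s7.png

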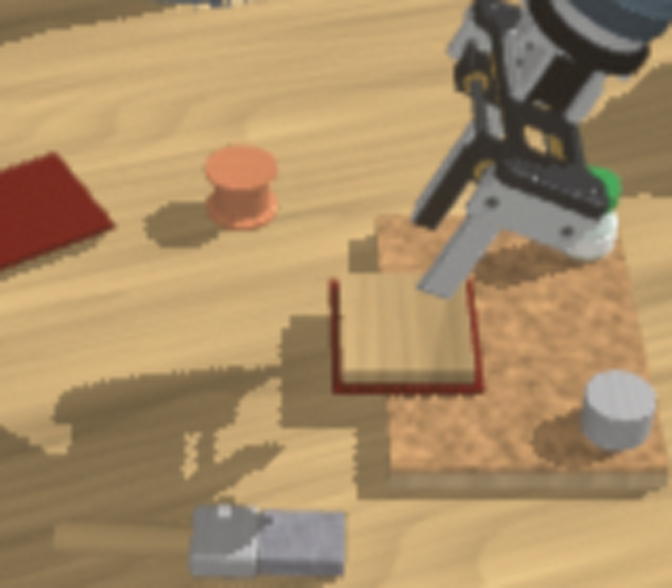

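Flipped: pale plinth up, red rim down on the cork, overhanging the edge by about a third (crop x 335 vs. edge 388). Now I go round behind it to push it in.

```bash
python3 -c "
from h import *
gen([(10,100,-17),(-30,100,-9),(-65,95,-1),(-65,60,0),(-65,28,0)])"
```

```text
[-2.87, 0.05, -0.2] [-0.1, 8.1, -0.1]
[-4.06, -0.01, 1.29] [0.0, 8.0, 0.0]
[-3.61, 0.0, 1.17] [0.0, 8.0, 0.0]
[0.03, -0.0, 3.51] [0.0, 1.0, 0.0]
[0.0, -0.0, 3.2] [0.0, -0.0, 0.0]
```

>>> jog_arm(
  plan=[
    {"jaw":0.64,"offset":[-2.87,0,-0.2],"angular":[0,8.1,0]},
    {"jaw":0.64,"offset":[-4.06,0,1.29],"angular":[0,8,0]},
    {"jaw":0.64,"offset":[-3.61,0,1.17],"angular":[0,8,0]},
    {"jaw":0.64,"offset":[0,0,0],"angular":[0,1,0]},
    {"jaw":0.64,"offset":[0,0,3.5],"angular":[0,0,0]},
    {"jaw":0.64,"offset":[0,0,3.2],"angular":[0,0,0]},
    {"jaw":0.64,"offset":[0,0,0],"angular":[0,0,0]},
  ],
)

```text
time_s: 22.15
tcp_pos: [0.5245, -0.1032, 0.0421]
tool_rot: [-0.003, 0.813, 0.582, -0.002]
contact_force: [-1.4, 0.6, -0.1]
finger_gap: 0.0604
```

```bash
python3 -c "
from h import *
st()
for n in('top','scene'):
    im=capture(n);cv2.imwrite(f'pics/{n}8.png',im[...,::-1])
    h=cv2.cvtColor(im,cv2.COLOR_RGB2HSV)
a=cv2.resize(cv2.imread('pics/top8.png')[160:270,195:325],None,fx=3,fy=4.2,interpolation=2)
b=cv2.resize(cv2.imread('pics/scene8.png')[160:270,220:360],None,fx=2.8,fy=4.2,interpolation=2)
cv2.imwrite('pics/both8.png',np.hstack([a,b]))"
```

```text
t 22.15 tcp(edge mm) [-72.9  -4.1  42.1] front corner [-64.9  -4.   25.1] F(edge) [ 0.17  1.51 -0.1 ] gap 0.0604
tool axes in edge:
 [[ 1.    -0.003  0.001]
 [-0.003 -1.     0.007]
 [ 0.001 -0.007 -1.   ]] q [-0.41  0.23  1.95  0.    0.97 -0.08]
```

View pics/both8.png

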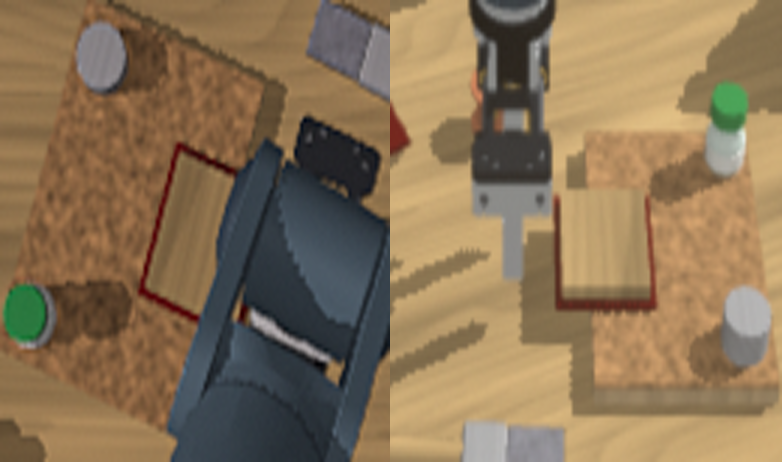

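The board lies square on the cork with its far edge at left-panel (180,145)–(142,292), and the finger is behind it at z = 25 mm. I'll compute the distance still to push.

```bash
cat >>h.py <<'E'
E
python3 -c "
from h import *
f=lambda x,y:((x+.5)/3+195-.5,(y+.5)/4.2+160-.5)
for p in((180,145),(142,292)): print(np.round(B@(ray('top',f(*p),.021)-O)*1e3,1))
g=lambda x,y:((x+.5-390)/2.8+220-.5,(y+.5)/4.2+160-.5)
for n,p in(('near rear',(557,306)),('near far',(655,306)),('far far',(648,195))): print(n,np.round(B@(ray('scene',g(*p),.02)-O)*1e3,1))
"
```

```text
[ 60.3 -56.4  21. ]
[60.4 43.7 21. ]
near rear [-29.6 -56.5  20. ]
near far [ 63.4 -56.3  20. ]
far far [65.  49.3 20. ]
```

>>> jog_arm(
  plan=[
    {"jaw":0.64,"offset":[0.6,0,-0.1],"angular":[0,0,0]},
    {"jaw":0.64,"offset":[0.6,0,0],"angular":[0,0,0]},
    {"jaw":0.64,"offset":[0.6,0,0],"angular":[0,0,0]},
    {"jaw":0.64,"offset":[0.6,0,0],"angular":[0,0,0]},
    {"jaw":0.64,"offset":[0.6,0,0],"angular":[0,0,0]},
    {"jaw":0.64,"offset":[0.5,0,0],"angular":[0,0,0]},
    {"jaw":0.64,"offset":[0.5,0,0],"angular":[0,0,0]},
    {"jaw":0.64,"offset":[0.5,0,0],"angular":[0,0,0]},
    {"jaw":0.64,"offset":[0.5,0,0],"angular":[0,0,0]},
    {"jaw":0.64,"offset":[0.5,0,0],"angular":[0,0,0]},
    {"jaw":0.64,"offset":[0.5,0,0],"angular":[0,0,0]},
    {"jaw":0.64,"offset":[0.5,0,0],"angular":[0,0,0]},
  ],
)

```text
time_s: 23.45
tcp_pos: [0.5493, -0.0421, 0.0471]
tool_rot: [0.001, 0.813, 0.582, 0.0]
contact_force: [0.6, -1.1, 0.1]
finger_gap: 0.0601
```

```bash
python3 -c "
from h import *
st();gen([(4,26,0),(8,26,0),(12,26,0),(15,26,0)],y=-4)"
```

```text
t 23.45 tcp(edge mm) [-7.1 -8.  47.1] front corner [ 0.9 -8.1 30.1] F(edge) [-0.82 -0.86  0.14] gap 0.0601
tool axes in edge:
 [[ 1.    -0.002 -0.   ]
 [-0.002 -1.    -0.002]
 [-0.     0.002 -1.   ]] q [-0.28  0.25  1.91 -0.    0.98  0.05]
[0.31, -0.4, 0.41] [0.1, 0.0, -0.1]
[0.4, -0.0, 0.0] [-0.0, 0.0, 0.0]
[0.4, -0.0, 0.0] [-0.0, 0.0, 0.0]
[0.3, -0.0, 0.0] [-0.0, 0.0, 0.0]
```

>>> jog_arm(
  plan=[
    {"jaw":0.64,"offset":[0.4,0,0.1],"angular":[0,0,0]},
    {"jaw":0.64,"offset":[0.4,0,0.1],"angular":[0,0,0]},
    {"jaw":0.64,"offset":[0.4,0,0],"angular":[0,0,0]},
    {"jaw":0.64,"offset":[0.3,0,0],"angular":[0,0,0]},
    {"jaw":0.64,"offset":[0,0,0],"angular":[0,0,0]},
    {"jaw":0.64,"offset":[-1.5,0,0],"angular":[0,0,0]},
    {"jaw":0.64,"offset":[-3,0,-2],"angular":[0,0,0]},
    {"jaw":0.64,"offset":[-4,0,-2],"angular":[0,0,0]},
    {"jaw":0.64,"offset":[-4,0,-3],"angular":[0,0,0]},
    {"jaw":0.64,"offset":[-4,0,-3],"angular":[0,0,0]},
    {"jaw":0.64,"offset":[-4,0,-3],"angular":[0,0,0]},
    {"jaw":0.64,"offset":[0,0,0],"angular":[0,0,0]},
  ],
)

```text
time_s: 24.65
tcp_pos: [0.4886, -0.2284, 0.1803]
tool_rot: [0.006, 0.815, 0.58, 0.002]
contact_force: [-0.0, -0.7, 0.7]
finger_gap: 0.06
```

```bash
python3 -c "
from h import *
st()
for n in('top','scene'):
    im=capture(n);cv2.imwrite(f'pics/{n}9.png',im[...,::-1])
a=cv2.resize(cv2.imread('pics/top9.png')[150:270,190:320],None,fx=3,fy=4,interpolation=2)
b=cv2.resize(cv2.imread('pics/scene9.png')[170:270,270:370],None,fx=4,fy=4.8,interpolation=2)
cv2.imwrite('pics/both9.png',np.hstack([a,b]))
im=cv2.imread('pics/top9.png')[...,::-1].copy();im0=cv2.imread('pics/top0.png')[...,::-1].copy()
m=red(im)[150:270,190:300];ys,xs=np.nonzero(m)
if len(xs):
    r=cv2.boxPoints(cv2.minAreaRect(np.float32(np.c_[xs+190,ys+150])));print(len(xs),np.round([B@(ray('top',p,.021)-O)*1e3 for p in r],1).tolist())
"
```

```text
t 24.65 tcp(edge mm) [-203.   -10.1  180.3] front corner [-195.1  -10.3  163.3] F(edge) [-0.68 -0.2   0.72] gap 0.06
tool axes in edge:
 [[ 1.    -0.008 -0.004]
 [-0.008 -1.    -0.011]
 [-0.004  0.011 -1.   ]] q [-0.65  0.02  1.88 -0.    1.22 -0.31]
184 [[107.7, 46.2, 21.0], [108.7, -57.0, 21.0], [13.2, -56.9, 21.0], [12.8, 46.1, 21.0]]
```

View pics/both9.png

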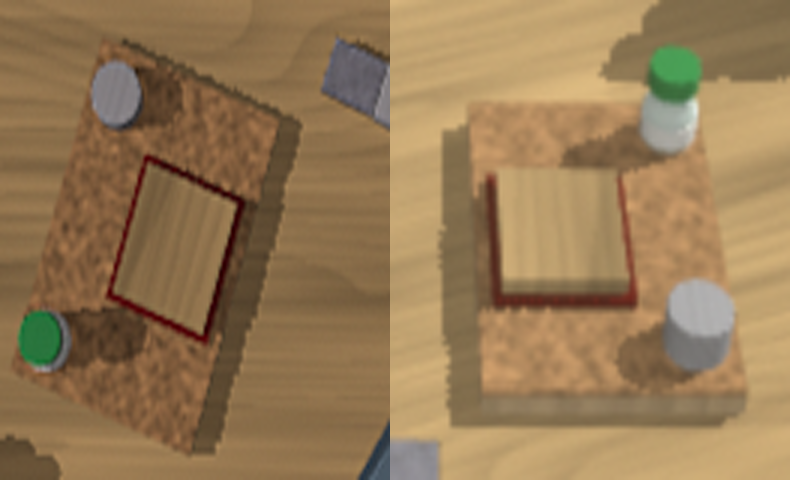

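The board lies flat, red face down, fully on the cork, with its rear edge about 11 mm inside the front edge. The jar and tin are untouched and the arm is clear.

```bash
python3 -c "
from h import *
a=cv2.imread('pics/top0.png').astype(int);b=cv2.imread('pics/top9.png').astype(int);d=abs(a-b).max(2)
for n,(x,y) in dict(spool=(284,287),brush=(327,175),tin=(229,173),jar=(204,234),shears=(485,248),seedling=(105,278),pot=(108,171)).items(): print(n,(d[y-10:y+11,x-10:x+11]>40).mean().round(2))
print(hand_in())"
```

```text
spool 0.0
brush 0.0
tin 0.0
jar 0.0
shears 0.33
seedling 0.0
pot 0.0
the job is handed in; nothing more can be done
None
```

```bash
python3 -c "
import cv2,numpy as np
a=cv2.imread('pics/top0.png',0);b=cv2.imread('pics/top9.png',0)
A=cv2.Canny(a,60,150)[215:285,455:515];C=cv2.Canny(b,60,150)[215:285,455:515]
k=cv2.dilate(C,np.ones((3,3)));print('shears edges kept',(k[A>0]>0).mean())
d=(cv2.absdiff(a,b)>40)[215:285,440:520];ys,xs=np.nonzero(d);print(xs.min()+440,xs.max()+440,ys.min()+215,ys.max()+215,(b.astype(int)-a)[215:285,440:520][d].mean())"
```

```text
shears edges kept 0.7797101449275362
440 519 215 284 -42.4338747099768
```

The display board now lies flat on the cork, red face down, with no part over the front edge, and the job is handed in. I pushed it against the edge with two fingertips (about 10 N), tipped it up by its rear edge, flipped it over and slid it in. At about 25 s the clock was well inside the 70 s limit.

- **First attempt:** it failed near vertical. The tilted fingertips slipped off the rim, the wrist force reached about 25 N, and the board fell back flat on the table. I re-pushed it and reduced the finger tilt as it rose, and the second attempt flipped it.
- **Final position:** the last top view puts the board's four corners about 13 to 109 mm in from the front edge and between −57 and +46 mm along it. The edge itself is known to about 2 mm. The fingers were about 16 cm up and clear of everything.
- **Standing steeply:** the views showed the board at about 70° and about 96° against the workboard. I did not measure the contact force between the two directly.
- **Other things:** comparing the first and last top views, the spool, brush, tin, jar, seedling and pot look unchanged.
- **Shears:** this check disagreed: about a third of the pixels there differed. The change is a broad darkening and 78% of their edges still match, which fits the arm's shadow. The arm did not go near them, but I had no picture views left to confirm it by eye.

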